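# Hook and swing the front panel into a nest box

### The arm

A 6-joint arm with a two-finger parallel gripper is mounted at the origin on the work surface. World frame = base frame: x ahead of the robot, y to its left, z up, the work surface at z = 0. Lengths are in m, angles in degrees, forces in N, time in s.
With the tool pointing down it reaches from about 0.35 to 1 m from the base axis. Payload 7.1 kg.
Tool frame: the origin (TCP) lies midway between the tips of the shut fingers; the grasp point (between the pads) lies 19 mm behind it (bot.grasp_offset is the z of the grasp point in the tool frame, in m); z points along the fingers, y is the line along which they close (so a half turn about z gives the same grasp; the last joint's range is limited). The gripper opens to 85 mm and grips with 20 to 120 N. Pads are 22 mm wide; open, the fingers measure 114 mm over their backs; the gripper's body (76 mm by 85 mm) begins 54 mm behind the grasp point. The pads swing forward as they close: fully open they stand 13 mm farther back than shut.
Start: joints at [65.546, 24.242, 93.386, -0, 62.372, -1.089], TCP at [0.248, 0.574, 0.231] pointing down, gripper open.
Joint ranges: [-172.04, 172.04], [-51.8, 120.97], [4.93, 147.93], [-75.15, 255.16], [6.16, 154.13], [-145.62, 145.62]. Speed limits (degrees/s): [136.94, 136.94, 172.46, 180, 180, 180].

### API

Orientations are given as [roll, pitch, yaw] about the fixed x, y, z axes, in that order (R = Rz(yaw) Ry(pitch) Rx(roll)).
In Python, from rig import bot gives the robot as it stands.
- The arm moves only by the shell command python3 -m creep 'ROWS' [FORCE]. ROWS is JSON, a list that holds one entry, the list of rows, each a list of 7 numbers: the shift along the tool's x, y, z in mm, then the turn, a rotation vector about the tool's x, y, z in rad, then the opening, from 0 (shut) to 1 (fully open). A call has 1 to 8 rows; each row shifts and turns the commanded pose from where the row before left it, along the tool's axes as they then stand; what a row does not reach is not made up. A row lasts 1/8 s, in which the tool goes at most 62.5 mm and 10.7 degrees, less where a joint would pass 70% of its speed; a pose out of reach is approached as far as the arm can. A call is refused whole if a number of a shift passes 62.5 or a number of a turn 0.188, either way. A call with a gripper value outside its range is refused whole. The fingers move at their own pace and stop on an object; FORCE is the grip in N (left out, the last holds). Time passes only in rows, so rows that do not move let the fingers close. It gives the time, the measured TCP pose, the force and the opening at its end, in the units of the state.
- bot.sense(): the state, without advancing time (a new reading comes with each control period).
- bot.get_image(name): name is "side" or "top"; returns a dict with "image" (400x640x3 uint8, red, green, blue), "fx", "fy", "cx", "cy" (pixels), "position" and "rotation" of the camera in the world. Camera axes: x right, y down, z forward; pixel columns grow to the right and rows downward; lengths in m; the calibration is good to about 2 mm. A picture is of the moment at which its call begins. There is no depth.
- bot.finish_job(): hands the job in, once; it reports no verdict.
The state is a dict: "t": time; "joints": joint angles; "qvel": joint speeds; "joint_efforts": joint torques, N m; "tcp_pos": TCP position; "ee_rot": TCP orientation; "ft_force": force on the tool from outside, world axes, zero at the start; "ft_torque": the same for the moment, N m; "width": opening from 0.0 (shut) to 1.0 (fully open).
Only numpy, scipy, OpenCV 4.12 (cv2) and the standard library are available. Lean on these libraries where they do the work, as an engineer would, in place of code of your own. Each camera call takes 0.05 s, during which the arm holds its last target. There are 200 camera calls.

### The job

Fit the loose front panel into the nest box lying on the bench: hook the edge by the entrance hole under the lip at the roof end, push it gently back against the sprung bar there while swinging the other end down behind the landing board, and let the bar slide it under the retaining strip. Leave the panel lying flat in its seat, fully home under both the lip and the strip, and let go of it; do not force it, and leave the other things on the bench where they are.

Things in the scene. Friction and masses are not known exactly. Their poses are not given: they have to be found in the camera images.
- nestbox: Fixed brown timber nest box lying on its back, level, open front up, yaw within 0.3 rad. Origin: on the bench under its middle; x from the pointed roof end (-x) to the landing board (+x), z up. The panel rests on side ledges and end rails at z = 95 mm, between side cheeks 148 mm apart (y = +-74 mm) that rise to z = 107 mm (under the lip, to it). 225 mm long, roof adds 100 mm at -x.
- panel: Loose pale timber panel 170 (x) x 140 (y) x 10 mm, about 0.2 kg, flat on the bench, yaw within 0.5 rad. Origin: centre of its underside, z up. On its upper face a grip batten, 18 mm thick in x, 80 mm long in y, 36 mm high (top at z = 46 mm), centred at x = 10, y = 0 mm. The dark entrance hole, 32 mm across, is at x = -45 mm: that end goes to the roof.
- panel_edge (a point): Middle of the lower edge of the panel's hole end: x = -85, y = 0, z = 0 mm in the panel's frame; same axes as the panel.
- lip_edge (a point): Middle of the lip's lower front edge: x = -67, y = 0, z = 113 mm in the nest box's frame, same axes. The lip, 172 mm wide and 9 mm thick, overhangs the ledges by 18 mm in height and covers x = -127 to -67 mm. A panel slanting 21 to 30 degrees passes over the landing board with its low edge still under the lip.
- bar_face (a point): Fixed point under the lip, x = -79, y = 0, z = 104 mm in the nest box's frame. The face of a sprung wooden bar (130 mm wide, z = 96 to 112 mm) stands free here or, unseen, up to 6 mm nearer the strip, different each time. Pushed by the panel it slides 21 mm towards -x to a firm stop, 6 N at first touch to 20 N at the stop. The panel's end must pass x = -91 mm to clear the strip.
- strip_edge (a point): Middle of the retaining strip's lower inner edge: x = 79, y = 0, z = 108 mm in the nest box's frame. The strip, 8 x 8 mm, runs along the inner face (x = 87 mm) of the landing board, which is 14 mm thick, 196 mm wide, top at z = 160 mm. Between lip and strip are 146 mm, so the 170 mm panel cannot go straight in.
- seat (a point): Where the centre of the panel's underside lies when the panel is home, flat on the ledges and against the landing board: x = 2, y = 0, z = 95 mm in the nest box's frame, same axes as the nest box. The panel is then 8 mm under the strip and 16 mm under the lip.
- glue: Bystander: white glue bottle standing up, 60 mm across, 170 mm high. Origin: centre of its base.
- offcut: Bystander: pine offcut 150 x 60 x 45 mm. Origin: centre of its underside.
- sander: Bystander: cork sanding block 110 x 65 mm, 50 mm high with its grip. Origin: centre of its underside.
- hammer: Bystander: hammer lying on the bench, about 300 mm long. Origin: under its middle.
- screwdriver: Bystander: screwdriver lying on the bench, about 200 mm long. Origin: under its middle.
- jar: Bystander: glass jar with a steel lid, 72 mm across, 85 mm high. Origin: centre of its base.
- mug: Bystander: white mug, 80 mm across, 90 mm high. Origin: centre of its base.

How it is judged:
By the outcome, as a careful person would: the job done as asked, in the order asked, and still so for the second after the job is handed in, with the robot touching nothing.
It also fails if it takes over 59 s, if anything falls off the work surface, if the arm or the gripper's body presses on something with over 40 N, if the wrist force passes 120 N, or if a joint passes its speed limit or range.

## Working session

There is one attempt and no reset: what is moved stays moved. The work goes in short steps, Python scripts to look and compute and a shell command to move; the robot and the scene stay as the last step left them, time stands still between calls to the robot, and variables do not carry over. Pictures are saved under pics/ and viewed, on a budget of 10 in all, crops included, one or two more only if the job needs it, and the job is handed in when it is done.

```bash
ls; mkdir -p pics
python3 - <<'E'
from rig import bot
import cv2
print(bot.sense(), bot.grasp_offset)
for n in("top","side"):
    d=bot.get_image(n); cv2.imwrite(f"pics/{n}0.png",d["image"][:,:,::-1])
    print(n,{k:v for k,v in d.items() if k!="image"})
E
```

```text
pics
{'t': 0.0, 'joints': array([ 6.55440421e+01,  2.42821712e+01,  9.34323486e+01,  6.59102602e-04,
        6.23699708e+01, -1.08924045e+00]), 'qvel': array([-0.01866817,  0.07834359, -0.05604307, -0.03334941, -0.0125382 ,
        0.06335905]), 'joint_efforts': array([-1.80725849e-03, -5.57382381e+01, -2.81742167e+01, -1.82433705e-04,
        7.39252078e-03, -2.29099095e-05]), 'tcp_pos': array([0.24764088, 0.57325892, 0.23056402]), 'ee_rot': array([-1.79915536e+02, -2.18952236e-03,  1.56632975e+02]), 'ft_force': array([ 0.25059673, -0.15083397, -0.30326801]), 'ft_torque': array([ 0.02083075,  0.00567939, -0.01893423]), 'width': 1.0036624567336403} -0.0187
top {'fx': 465.65769580050284, 'fy': 465.65769580050284, 'cx': 324.49915296263134, 'cy': 200.8385191318496, 'position': array([0.40157636, 0.0138592 , 1.70451254]), 'rotation': array([-173.66632737,    0.41191805,  -91.37842667])}
side {'fx': 440.16282007277357, 'fy': 440.16282007277357, 'cx': 324.35383698055296, 'cy': 204.5458964410845, 'position': array([ 0.30817603, -0.90761175,  0.93301723]), 'rotation': array([-131.87977544,    0.24539666,  -17.42214435])}
```

View pics/top0.png

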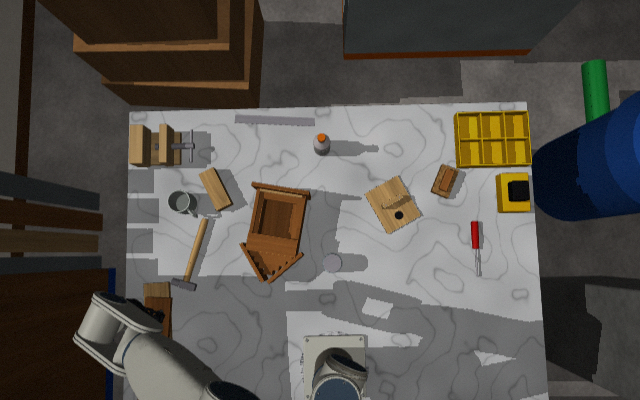

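View pics/side0.png

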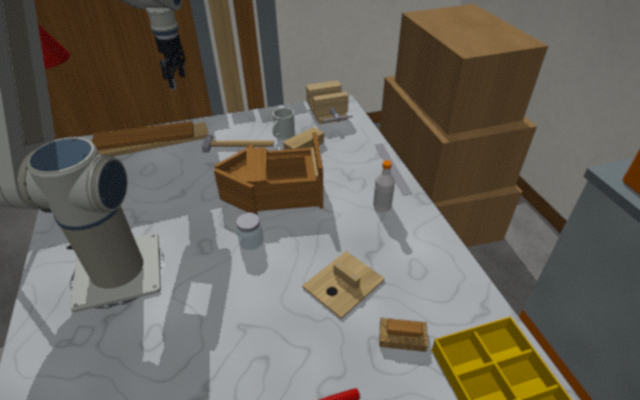

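Top view: the panel is near (393,205), with its hole at (399,215) so the hole end points down-image. The box is near (278,225), roof end down at about (268,280) and landing board up at about (282,187). I'll zoom in on both for corner picking.

Run:
```python
import cv2
a=cv2.imread("pics/top0.png")[170:290,232:432]; cv2.imwrite("pics/topc.png",cv2.resize(a,None,fx=4,fy=4,interpolation=cv2.INTER_CUBIC))
b=cv2.imread("pics/side0.png")[130:320,210:390]; cv2.imwrite("pics/sidec.png",cv2.resize(b,None,fx=3,fy=3,interpolation=cv2.INTER_CUBIC))
```

```text
(no output)
```

View pics/topc.png

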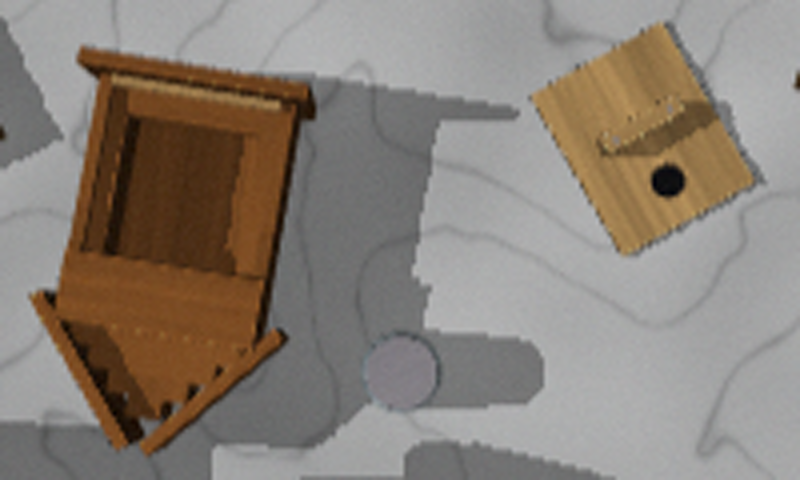

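View pics/sidec.png

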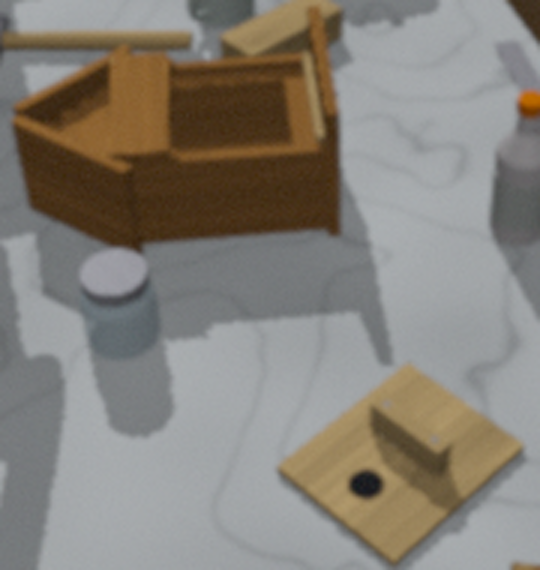

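Top crop: panel corners at (530,97), (667,22), (757,183) and (627,254), hole at (668,181). The lip front edge runs (68,252)–(262,277), the strip (112,77)–(282,107), and the outer board edge (86,46)–(314,87). Side crop: panel corners at (408,365), (523,450), (396,562) and (280,468). Next I'll fit the poses.

```bash
cat > h.py <<'E'
import numpy as np, cv2
from scipy.spatial.transform import Rotation as R
from scipy.optimize import least_squares
from rig import bot
def proj(d,P):
    P=np.atleast_2d(P); Rc=R.from_euler('xyz',d["rotation"],degrees=True).as_matrix()
    c=(P-d["position"])@Rc
    return c[:,:2]/c[:,2:]*[d["fx"],d["fy"]]+[d["cx"],d["cy"]]
def T(p,z0=0):
    return lambda L: np.atleast_2d(L)/1e3@R.from_euler('z',p[2]).as_matrix().T+[p[0],p[1],z0]
def fit(obs,p0):  # obs: (cam, local mm, px)
    f=lambda p: np.concatenate([(proj(d,T(p)(l))[0]-u) for d,l,u in obs])
    s=least_squares(f,p0,loss='soft_l1'); return s.x,f(s.x).reshape(-1,2)
E
python3 - <<'E'
from h import *
t=bot.get_image("top"); s=bot.get_image("side")
tc=lambda u:np.array(u)/4+[232,170]-.4; sc=lambda u:np.array(u)/3+[210,130]-.33
pc=[(85,70,10),(85,-70,10),(-85,-70,10),(-85,70,10),(-45,0,10)]
obs=[(t,l,tc(u)) for l,u in zip(pc,[(530,97),(667,22),(757,183),(627,254),(668,181)])]
so=[(s,l,sc(u)) for l,u in zip(pc,[(408,365),(523,450),(396,562),(280,468),(366,484)])]
for n,o in(("t",obs),("s",so),("both",obs+so)):
    p,r=fit(o,[.45,-.15,.3]); print(n,p.round(4),r.round(1).tolist())
bl=[(-67,86,122),(-67,-86,122),(101,98,160),(101,-98,160)]
ob=[(t,l,tc(u)) for l,u in zip(bl,[(68,252),(262,277),(86,46),(314,87)])]
sb=[(s,l,sc(u)) for l,u in zip(bl,[(168,55),(172,152),(315,8),(338,115)])]
for n,o in(("t",ob),("s",sb),("both",ob+sb)):
    q,r=fit(o,[.4,.15,-.15]); print(n,q.round(4),r.round(1).tolist())
# overlay
def poly(img,d,Ls,k,off,T0,col):
    u=((proj(d,T0(Ls))-off+.4)*k*16).astype(np.int32); cv2.polylines(img,[u],True,col,1,cv2.LINE_AA,4)
def rect(x0,x1,y,z): return [(x0,-y,z),(x1,-y,z),(x1,y,z),(x0,y,z)]
def crop(d,a,k): 
    x0,x1,y0,y1=a; return cv2.resize(d["image"][y0:y1,x0:x1,::-1],None,fx=k,fy=k,interpolation=cv2.INTER_CUBIC)
A=crop(t,(232,432,170,250),4);B=crop(s,(210,390,130,195),4)
for im,d,off in((A,t,(232,170)),(B,s,(210,130))):
    for r,T0,c in((rect(-85,85,70,10),T(p),(0,255,0)),(rect(1,19,40,46),T(p),(255,0,0)),(rect(-127,-67,86,122),T(q),(255,255,0)),(rect(79,87,74,116),T(q),(0,255,0)),(rect(87,101,98,160),T(q),(255,0,255))):
        poly(im,d,r,4,off,T0,c)
W=np.zeros((len(A)+len(B),800,3),np.uint8);W[:len(A)]=A;W[len(A):,:B.shape[1]]=B
cv2.imwrite("pics/ov.png",W[:600])
E
```

```text
t [ 0.5712 -0.2276  0.4845] [[0.5, -0.5], [-0.7, -0.1], [0.3, -0.2], [-0.5, 0.8], [0.4, 0.1]]
s [ 0.5701 -0.2298  0.4902] [[0.2, -0.7], [1.0, -1.4], [-0.4, 0.7], [-1.1, -0.2], [0.2, 0.8]]
both [ 0.5707 -0.2287  0.4888] [[0.7, -0.2], [-0.5, -0.0], [0.6, -0.1], [-0.1, 1.0], [0.7, 0.2], [0.3, -1.0], [1.0, -1.8], [-0.4, 0.3], [-1.0, -0.6], [0.3, 0.4]]
t [ 0.5274  0.1845 -0.1996] [[-0.2, -1.0], [1.1, 1.6], [-0.5, 0.0], [-0.1, -0.2]]
s [ 0.5251  0.1816 -0.1753] [[-1.1, -0.4], [-0.8, 0.4], [0.9, -0.6], [1.0, 0.2]]
both [ 0.5265  0.1835 -0.1904] [[0.2, -0.5], [1.6, 1.6], [-0.5, 0.5], [0.0, -0.2], [-0.4, -1.0], [-0.9, -0.3], [1.7, -0.8], [0.8, 0.1]]
```

View pics/ov.png

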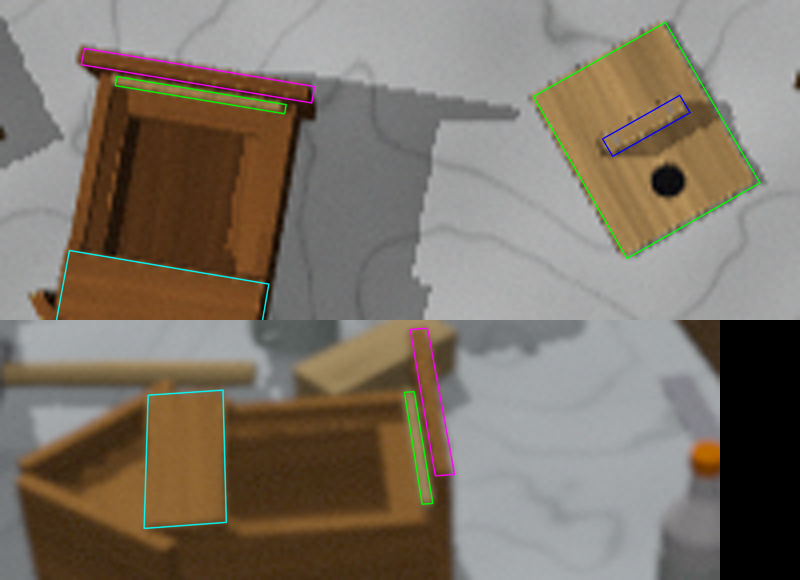

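The overlay matches well: panel to about 1 px, box to within 1–2 px. Next I'll refine the box yaw from the pale strip and work out the first move.

```bash
cat >> h.py <<'E'
def todo(pos,yaw,tilt=0,z180=180):
    """shift (tool axes, mm) and turn (tool rotvec, rad) from measured pose to target. yaw: of panel/box x axis, tilt: +x end up, rad"""
    s=bot.sense(); Rn=R.from_euler('xyz',s["ee_rot"],degrees=True)
    Rt=toolR(yaw,tilt)
    print("t",round(s["t"],2),"tcp",s["tcp_pos"].round(4),"rpy",s["ee_rot"].round(2),"F",s["ft_force"].round(1),"w",round(s["width"],3))
    print("shift now-axes",(Rn.inv().apply(np.array(pos)-s["tcp_pos"])*1e3).round(1),"shift target-axes",(Rt.inv().apply(np.array(pos)-s["tcp_pos"])*1e3).round(1),"turn",(Rn.inv()*Rt).as_rotvec().round(3))
def toolR(yaw,tilt): # tool x=panel y, y=panel x, z=-panel z ; tilt raises +x end
    P=R.from_euler('z',yaw)*R.from_euler('y',-tilt)
    return P*R.from_matrix(np.array([[0,1,0],[1,0,0],[0,0,-1]]).T)
E
python3 - <<'E'
from h import *
t=bot.get_image("top"); im=t["image"][170:210,250:312]
hsv=cv2.cvtColor(im,cv2.COLOR_RGB2HSV).astype(int); g=im.astype(int)
m=((g[...,1]>130)&(g[...,0]-g[...,2]>40)).astype(np.uint8)
n,l,st,c=cv2.connectedComponentsWithStats(m); k=1+np.argmax(st[1:,4]); ys,xs=np.where(l==k)
print(st[k], c[k]+[250,170])
vx,vy,x0,y0=cv2.fitLine(np.c_[xs,ys].astype(np.float32),cv2.DIST_L2,0,.01,.01).ravel(); print("slope",vy/vx)
for p in([.527,.184,-.20],[.527,.184,-.19]):
    u=proj(t,T(p)([(83,74,116),(83,-74,116),(83,0,116)])); print(p,u.round(2).tolist(),(u[1]-u[0])[1]/(u[1]-u[0])[0])
todo([.5795,-.224,.12],.487)
E
```

```text
[51 26  1  1  1] [301. 196.]
slope 0.0
[0.527, 0.184, -0.2] [[260.64, 189.45], [302.88, 196.88], [281.73, 193.16]] 0.17589767554119845
[0.527, 0.184, -0.19] [[260.36, 189.62], [302.68, 196.63], [281.5, 193.12]] 0.16563833859974686
t 0.25 tcp [0.2477 0.5735 0.2309] rpy [-179.96   -0.    156.64] F [ 0.3 -0.3 -0.3] w 0.999
shift now-axes [-620.9 -600.5  111.4] shift target-axes [-860.1  -80.   110.9] turn [-0.001  0.     0.676]
```

```bash
python3 -m creep '[[[-44,-43,0,0,0,0,1],[-44,-43,0,0,0,0,1],[-44,-43,0,0,0,0,1],[-44,-43,0,0,0,0,1],[-44,-43,0,0,0,0,1],[-44,-43,0,0,0,0,1],[-44,-43,0,0,0,0,1],[-44,-43,0,0,0,0,1]]]' 60
python3 -m creep '[[[-44,-43,0,0,0,0,1],[-44,-43,0,0,0,0,1],[-44,-43,0,0,0,0,1],[-44,-43,0,0,0,0,1],[-44,-43,0,0,0,0.169,1],[0,0,35,0,0,0.169,1],[0,0,35,0,0,0.169,1],[0,0,35,0,0,0.169,1]]]'
python3 - <<'E'
from h import *
t=bot.get_image("top"); im=t["image"][170:210,250:312].astype(int)
b=im[...,2]; m=((im[...,1]>105)&(im[...,0]-b>25)).astype(np.uint8)
n,l,st,c=cv2.connectedComponentsWithStats(m); k=1+np.argmax(st[1:,4]); ys,xs=np.where(l==k)
print(st[k], c[k]+[250,170]); vx,vy,*_=cv2.fitLine(np.c_[xs,ys].astype(np.float32),cv2.DIST_L2,0,.01,.01).ravel(); print("slope",vy/vx)
todo([.5795,-.224,.06],.487)
E
```

```text
t: 1.25
tcp_pos: [0.4351, 0.1165, 0.2316]
ee_rot: [180.0, 0.0, 156.6]
ft_force: [1.6, 1.0, -0.5]
width: 1.0
t: 2.25
tcp_pos: [0.5512, -0.1666, 0.1253]
ee_rot: [180.0, 0.0, 117.5]
ft_force: [0.1, -0.5, -0.6]
width: 1.002
[10 19 42  8 77] [280.16883117 192.57142857]
slope 0.16514502
t 2.3 tcp [ 0.5484 -0.1656  0.1209] rpy [-179.73   -0.27  117.19] F [-2.2  0.3 -3.1] w 1.0
shift now-axes [-66.5   1.3  60.6] shift target-axes [-66.2   0.2  60.9] turn [-0.005 -0.005 -0.013]
```

```bash
python3 -m creep '[[[-33,0.5,0,0,0,-0.013,1],[-33,0.5,0,0,0,0,1],[0,0,20,0,0,0,1],[0,0,20,0,0,0,1],[0,0,0,0,0,0,1]]]'
python3 - <<'E'
from h import *
todo([.5795,-.224,.014],.487)
a=bot.get_image("top")["image"][180:250,360:430,::-1];b=bot.get_image("side")["image"][230:330,290:400,::-1]
a=cv2.resize(a,(400,400),interpolation=2);b=cv2.resize(b,(440,400),interpolation=2)[:,:400]
cv2.imwrite("pics/g.png",np.hstack([a,b]))
E
```

```text
t: 2.92
tcp_pos: [0.5811, -0.2224, 0.0838]
ee_rot: [-179.8, -0.2, 118.7]
ft_force: [-1.0, 0.3, 0.2]
width: 1.0
t 2.92 tcp [ 0.5811 -0.2224  0.0838] rpy [-179.8    -0.25  118.72] F [-1.   0.3  0.2] w 1.0
shift now-axes [-1.  -1.9 69.9] shift target-axes [-0.7 -2.1 69.8] turn [-0.004 -0.004  0.014]
```

View pics/g.png

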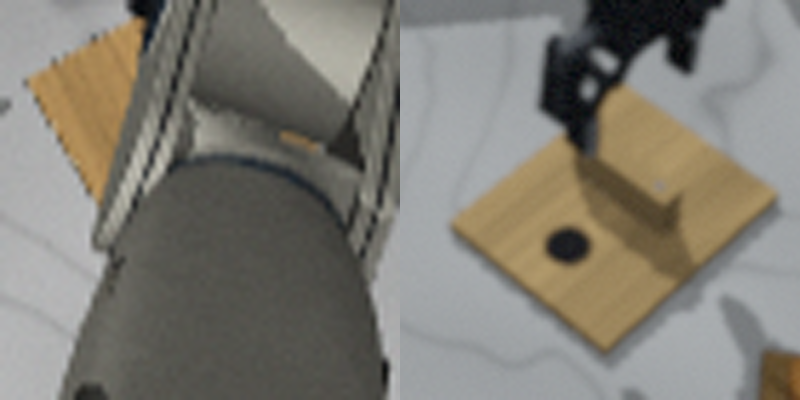

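The picture shows the fingers straddling the batten (near finger at about (585,140)) and the panel undisturbed. I'll descend and close.

```bash
python3 -m creep '[[[-1,-2,20,0,0,0.014,1],[0,0,20,0,0,0,1],[0,0,15,0,0,0,1],[0,0,10,0,0,0,1],[0,0,4,0,0,0,1],[0,0,0,0,0,0,1]]]'
python3 -m creep '[[[0,0,0,0,0,0,0],[0,0,0,0,0,0,0],[0,0,0,0,0,0,0],[0,0,0,0,0,0,0],[0,0,0,0,0,0,0]]]' 70
```

```text
t: 3.78
tcp_pos: [0.5821, -0.2257, 0.0172]
ee_rot: [-180.0, -0.0, 117.8]
ft_force: [0.3, 0.3, -0.3]
width: 0.996
t: 4.4
tcp_pos: [0.5825, -0.2259, 0.0178]
ee_rot: [180.0, 0.0, 117.8]
ft_force: [-0.1, -0.6, 2.5]
width: 0.202
```

```bash
cat >> h.py <<'E'
BOX=[.527,.185,-.194]; GR=np.array([10,-3,17.6])
def plan(xlo,zlo,deg,dy=0,box=BOX):
    """target: panel_edge at (xlo,dy,zlo) mm in box frame, slant deg"""
    t=np.radians(deg); v=GR-[-85,0,0]
    L=np.array([xlo,dy,zlo])+R.from_euler('y',-t).apply(v)
    todo(T(box)(L)[0],box[2],t)
def where(box=BOX):
    s=bot.sense(); P=R.from_euler('xyz',s["ee_rot"],degrees=True)*R.from_matrix([[0,1,0],[1,0,0],[0,0,-1]])
    Rb=R.from_euler('z',box[2]); L=Rb.inv().apply(s["tcp_pos"]-[box[0],box[1],0])*1e3
    Q=Rb.inv()*P; z,y,x=Q.as_euler('ZYX',degrees=True)
    print("t",round(s["t"],2),"edge",(L+Q.apply([-85,0,0]-GR)).round(1),"far",(L+Q.apply([85,0,0]-GR)).round(1),"yaw/slant/roll",np.round([z,-y,x],2),"Fbox",Rb.inv().apply(s["ft_force"]).round(1),"w",round(s["width"],3))
E
python3 -m creep '[[[0,0,-10,0,0,0,0],[0,0,-30,0,0,0,0],[0,0,-40,0,0,0,0],[0,0,-50,0,0,0,0],[0,0,-50,0,0,0,0],[0,0,-50,0,0,0,0],[0,0,-30,0,0,0,0]]]'
python3 -c "
from h import *
plan(-57,190,0);plan(-57,190,25)"
```

```text
t: 5.28
tcp_pos: [0.5824, -0.2259, 0.2806]
ee_rot: [179.9, 0.1, 117.8]
ft_force: [-0.3, 0.1, -2.0]
width: 0.199
t 5.28 tcp [ 0.5824 -0.2259  0.2806] rpy [1.7989e+02 1.3000e-01 1.1785e+02] F [-0.3  0.1 -2. ] w 0.199
shift now-axes [363.2 170.4  72.5] shift target-axes [389.5 -95.6  73. ] turn [0.003 0.002 0.68 ]
t 5.28 tcp [ 0.5824 -0.2259  0.2806] rpy [1.7989e+02 1.3000e-01 1.1785e+02] F [-0.3  0.1 -2. ] w 0.199
shift now-axes [373.3 157.8  33.9] shift target-axes [ 389.5 -116.   -16.1] turn [-0.417 -0.147  0.669]
```

```bash
python3 -m creep '[[[0,0,0,0,0,0.17,0],[0,0,0,0,0,0.17,0],[0,0,0,0,0,0.17,0],[0,0,0,0,0,0.17,0],[30,-10,0,0,0,0,0],[45,-11,0,0,0,0,0],[45,-11,0,0,0,0,0],[45,-11,0,0,0,0,0]]]'
python3 -m creep '[[[45,-11,0,0,0,0,0],[45,-11,0,0,0,0,0],[45,-11,0,0,0,0,0],[35,-10,0,-0.1,0,0,0],[20,-10,0,-0.1,0,0,0],[10,0,0,-0.1,0,0,0],[0,0,0,-0.136,0,0,0],[0,0,0,0,0,0,0]]]'
python3 - <<'E'
from h import *
where(); plan(-57,150,25)
E
```

```text
t: 6.28
tcp_pos: [0.571, -0.0542, 0.2775]
ee_rot: [-180.0, 0.0, 78.9]
ft_force: [0.1, -0.1, -2.7]
width: 0.198
t: 7.28
tcp_pos: [0.5556, 0.1509, 0.2753]
ee_rot: [155.2, 0.1, 79.0]
ft_force: [0.4, -0.2, -1.9]
width: 0.198
t 7.28 edge [-44.2 -25.2 219.5] far [110.1 -24.8 290.7] yaw/slant/roll [ 0.15 24.78 -0.13] Fbox [ 0.5 -0.1 -1.9] w 0.198
t 7.28 tcp [0.5556 0.1509 0.2753] rpy [1.5522e+02 1.2000e-01 7.8980e+01] F [ 0.4 -0.2 -1.9] w 0.198
shift now-axes [ 25.1 -40.7  57.3] shift target-axes [ 24.9 -41.   57.2] turn [-0.004  0.001  0.002]
```

```bash
python3 -m creep '[[[9,-14,19,0,0,0,0],[8,-14,19,0,0,0,0],[8,-13,19,0,0,0,0],[0,0,0,0,0,0,0]]]'
python3 - <<'E'
from h import *
where()
def ov(name,d,x0,y0,w,h,k,fs):
    im=cv2.resize(d["image"][y0:y0+h,x0:x0+w,::-1],None,fx=k,fy=k,interpolation=2)
    for P,c in fs: cv2.polylines(im,[((proj(d,P)-[x0,y0]+.4)*k*16).astype(np.int32)],True,c,1,cv2.LINE_AA,4)
    return im
s=bot.sense(); Q=R.from_euler('xyz',s["ee_rot"],degrees=True)*R.from_matrix([[0,1,0],[1,0,0],[0,0,-1]])
pp=lambda z:Q.apply((np.array([(-85,-70,z),(85,-70,z),(85,70,z),(-85,70,z)])-GR)/1e3)+s["tcp_pos"]
rect=lambda x0,x1,y,z:T(BOX)([(x0,-y,z),(x1,-y,z),(x1,y,z),(x0,y,z)])
fs=[(pp(10),(0,255,0)),(pp(0),(0,160,0)),(rect(-127,-67,86,122),(255,255,0)),(rect(87,101,98,160),(255,0,255))]
A=ov("a",bot.get_image("top"),232,170,100,110,5,fs);B=ov("b",bot.get_image("side"),200,100,150,110,5,fs)
print(A.shape,B.shape); B=cv2.resize(B,(400,293)); A=cv2.resize(A,(400,440)); W=np.zeros((440,800,3),np.uint8); W[:,:400]=A; W[:293,400:]=B
cv2.imwrite("pics/hv.png",W)
E
```

```text
t: 7.78
tcp_pos: [0.55, 0.1774, 0.2059]
ee_rot: [155.3, 0.2, 78.8]
ft_force: [-0.1, -0.4, -1.3]
width: 0.201
t 7.78 edge [-5.490e+01 -1.000e-01  1.502e+02] far [ 99.5  -0.  221.3] yaw/slant/roll [ 0.03 24.74 -0.17] Fbox [-0.1 -0.4 -1.3] w 0.201
(550, 500, 3) (550, 750, 3)
```

View pics/hv.png

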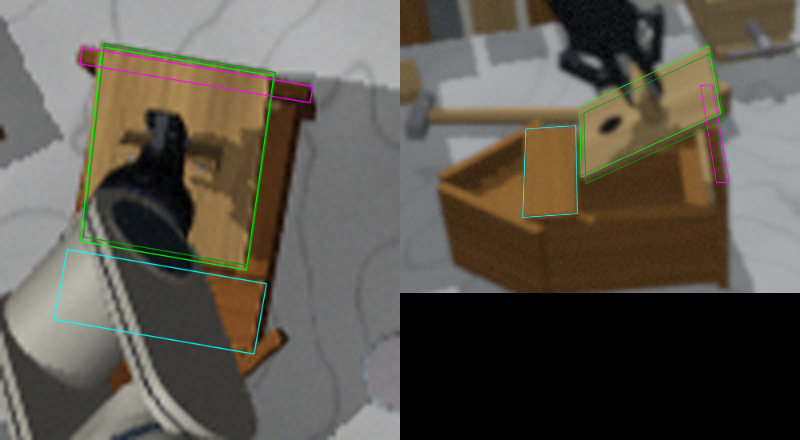

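The overlay agrees with the held panel to within 1 px in both views. The slanted panel hovers between the lip and the board, centred. I'll descend until the edge is just above the seat.

```bash
python3 -c "
from h import *
plan(-57,115,25.5);plan(-57,100,25.5)
r=toolR(BOX[2],np.radians(25)); print('unit box -x in tool',r.inv().apply(T([0,0,BOX[2]])([-1000,0,0])[0]).round(3))"
```

```text
t 7.88 tcp [0.5512 0.1776 0.208 ] rpy [1.5505e+02 2.0000e-02 7.8840e+01] F [-0.7 -0.2 -0.4] w 0.199
shift now-axes [ -0.4 -18.8  31.1] shift target-axes [ -0.4 -19.1  31. ] turn [-0.01   0.001 -0.001]
t 7.88 tcp [0.5512 0.1776 0.208 ] rpy [1.5505e+02 2.0000e-02 7.8840e+01] F [-0.7 -0.2 -0.4] w 0.199
shift now-axes [ -0.4 -25.2  44.7] shift target-axes [ -0.4 -25.6  44.5] turn [-0.01   0.001 -0.001]
unit box -x in tool [-0.    -0.906 -0.423]
```

```bash
python3 -m creep '[[[0,-6,10,-0.005,0,0,0],[0,-6,10,-0.004,0,0,0],[0,-5,9,0,0,0,0],[0,-4,7,0,0,0,0],[0,-4,8,0,0,0,0],[0,0,0,0,0,0,0],[0,0,0,0,0,0,0]]]'
python3 -c "
from h import *
where();plan(-57,97,25);plan(-70,97,25)"
```

```text
t: 8.75
tcp_pos: [0.5468, 0.1788, 0.157]
ee_rot: [154.5, -0.0, 78.9]
ft_force: [0.7, -0.4, -1.2]
width: 0.199
t 8.75 edge [-57.6   0.7 100.2] far [ 95.9   0.7 173.4] yaw/slant/roll [ 0.   25.51  0.  ] Fbox [ 0.7 -0.3 -1.2] w 0.199
t 8.75 tcp [0.5468 0.1788 0.157 ] rpy [154.49  -0.    78.89] F [ 0.7 -0.4 -1.2] w 0.199
shift now-axes [-0.7 -0.7  4. ] shift target-axes [-0.7 -0.7  4. ] turn [ 0.009 -0.     0.   ]
t 8.75 tcp [0.5468 0.1788 0.157 ] rpy [154.49  -0.    78.89] F [ 0.7 -0.4 -1.2] w 0.199
shift now-axes [ -0.7 -12.5  -1.6] shift target-axes [ -0.7 -12.5  -1.5] turn [ 0.009 -0.     0.   ]
```

```bash
python3 -m creep '[[[-0.7,-3,1,0.009,0,0,0],[0,-3,0,0,0,0,0],[0,-3,-1,0,0,0,0],[0,0,0,0,0,0,0]]]'
python3 -c "
from h import *
where();plan(-72,97,24.5)"
```

```text
t: 9.25
tcp_pos: [0.5382, 0.1796, 0.153]
ee_rot: [155.0, 0.0, 78.9]
ft_force: [1.2, 1.0, -2.1]
width: 0.2
t 9.25 edge [-66.7  -0.2  97. ] far [ 8.740e+01 -1.000e-01  1.687e+02] yaw/slant/roll [ 2.000e-02  2.497e+01 -1.000e-02] Fbox [ 1.   1.2 -2.1] w 0.2
t 9.25 tcp [0.5382 0.1796 0.153 ] rpy [1.5503e+02 1.0000e-02 7.8900e+01] F [ 1.2  1.  -2.1] w 0.2
shift now-axes [ 0.1 -4.6 -1.5] shift target-axes [ 0.1 -4.7 -1.4] turn [0.008 0.    0.   ]
```

```bash
python3 -c "
from h import *
for i in range(3): where(); bot.get_image('top')"
```

```text
t 9.25 edge [-66.7  -0.2  97. ] far [ 8.740e+01 -1.000e-01  1.687e+02] yaw/slant/roll [ 2.000e-02  2.497e+01 -1.000e-02] Fbox [ 1.   1.2 -2.1] w 0.2
t 9.3 edge [-66.5  -0.1  97. ] far [ 87.6  -0.  168.8] yaw/slant/roll [2.000e-02 2.498e+01 0.000e+00] Fbox [ 0.3  0.5 -1.5] w 0.199
t 9.35 edge [-66.4  -0.   97. ] far [ 87.7  -0.  168.9] yaw/slant/roll [1.000e-02 2.499e+01 0.000e+00] Fbox [ 0.6 -0.6 -2.6] w 0.193
```

```bash
python3 -c "
from h import *
plan(-70,96.5,23);plan(-74,96.5,21)"
```

```text
t 9.4 tcp [0.5385 0.1797 0.1531] rpy [ 1.5501e+02 -1.0000e-02  7.8890e+01] F [-0.5  0.4 -2.4] w 0.198
shift now-axes [ 0.  -3.   2.3] shift target-axes [ 0.  -2.9  2.4] turn [ 0.035 -0.     0.   ]
t 9.4 tcp [0.5385 0.1797 0.1531] rpy [ 1.5501e+02 -1.0000e-02  7.8890e+01] F [-0.5  0.4 -2.4] w 0.198
shift now-axes [ 0.  -6.2  3.9] shift target-axes [ 0.  -5.9  4.3] turn [ 0.07 -0.    0.  ]
```

```bash
python3 -m creep '[[[0,-1.5,1.2,0.018,0,0,0],[0,-1.5,1.1,0.017,0,0,0],[0,-1.6,0.9,0.018,0,0,0],[0,-1.5,0.8,0.017,0,0,0],[0,0,0,0,0,0,0],[0,0,0,0,0,0,0]]]'
python3 -c "
from h import *
where();plan(-77,96.5,19.5);plan(-80,96.5,18)"
```

```text
t: 10.15
tcp_pos: [0.5346, 0.1803, 0.147]
ee_rot: [159.0, 0.0, 78.9]
ft_force: [-0.7, -0.4, -1.4]
width: 0.196
t 10.15 edge [-74.   -0.2  96.5] far [ 84.7  -0.2 157.4] yaw/slant/roll [ 0.000e+00  2.099e+01 -1.000e-02] Fbox [-0.6 -0.5 -1.4] w 0.196
t 10.15 tcp [0.5346 0.1803 0.147 ] rpy [1.5901e+02 1.0000e-02 7.8880e+01] F [-0.7 -0.4 -1.4] w 0.196
shift now-axes [ 0.2 -2.3  1.4] shift target-axes [ 0.2 -2.3  1.5] turn [0.026 0.    0.   ]
t 10.15 tcp [0.5346 0.1803 0.147 ] rpy [1.5901e+02 1.0000e-02 7.8880e+01] F [-0.7 -0.4 -1.4] w 0.196
shift now-axes [ 0.2 -4.8  2.9] shift target-axes [ 0.2 -4.6  3.1] turn [0.052 0.    0.   ]
```

```bash
python3 -m creep '[[[0.1,-1.2,0.7,0.013,0,0,0],[0.1,-1.2,0.7,0.013,0,0,0],[0,-1.2,0.7,0.013,0,0,0],[0,-1.2,0.7,0.013,0,0,0],[0,0,0,0,0,0,0],[0,0,0,0,0,0,0]]]'
python3 -c "
from h import *
where();plan(-83.5,96.5,15.5);plan(-86,96.5,13)"
```

```text
t: 10.9
tcp_pos: [0.5328, 0.1812, 0.1434]
ee_rot: [161.9, -0.0, 79.0]
ft_force: [7.5, -5.2, -4.7]
width: 0.199
t 10.9 edge [-78.3   0.3  97.1] far [ 83.2   0.5 150. ] yaw/slant/roll [ 0.06 18.14  0.03] Fbox [ 8.4 -3.6 -4.7] w 0.199
t 10.9 tcp [0.5328 0.1812 0.1434] rpy [ 1.6186e+02 -3.0000e-02  7.8960e+01] F [ 7.5 -5.2 -4.7] w 0.199
shift now-axes [-0.4 -4.4  3.3] shift target-axes [-0.4 -4.2  3.5] turn [ 0.046 -0.001  0.001]
t 10.9 tcp [0.5328 0.1812 0.1434] rpy [ 1.6186e+02 -3.0000e-02  7.8960e+01] F [ 7.5 -5.2 -4.7] w 0.199
shift now-axes [-0.4 -6.3  6.7] shift target-axes [-0.4 -5.6  7.3] turn [ 0.09  -0.001  0.001]
```

```bash
python3 -m creep '[[[-0.5,-0.8,1.2,0.013,0,0,0],[-0.5,-0.9,1.2,0.013,0,0,0],[-0.5,-1,1,0.013,0,0,0],[0,-1,1,0.013,0,0,0],[0,0,0,0,0,0,0],[0,0,0,0,0,0,0]]]'
python3 -c "
from h import *
where();plan(-86,96,12);plan(-88,96,10)"
```

```text
t: 11.65
tcp_pos: [0.5319, 0.181, 0.1389]
ee_rot: [164.7, -0.2, 79.0]
ft_force: [10.0, -1.3, -3.5]
width: 0.2
t 11.65 edge [-81.4   0.   96.8] far [8.250e+01 1.000e-01 1.418e+02] yaw/slant/roll [ 0.03 15.34  0.19] Fbox [10.   0.6 -3.5] w 0.2
t 11.65 tcp [0.5319 0.181  0.1389] rpy [164.66  -0.18  78.96] F [10.  -1.3 -3.5] w 0.2
shift now-axes [-0.  -3.8  5.1] shift target-axes [-0.  -3.5  5.3] turn [ 0.058 -0.003  0.001]
t 11.65 tcp [0.5319 0.181  0.1389] rpy [164.66  -0.18  78.96] F [10.  -1.3 -3.5] w 0.2
shift now-axes [-0.  -5.4  7.9] shift target-axes [-0.  -4.6  8.4] turn [ 0.093 -0.003  0.001]
```

```bash
python3 -m creep '[[[0,-1,1.3,0.015,0,0,0],[0,-1,1.3,0.015,0,0,0],[0,-1,1.3,0.015,0,0,0],[0,-1,1.3,0.015,0,0,0],[0,0,0,0,0,0,0],[0,0,0,0,0,0,0]]]'
python3 -c "
from h import *
where();plan(-90,96,9);plan(-93,96,7)"
```

```text
t: 12.4
tcp_pos: [0.5304, 0.1814, 0.1335]
ee_rot: [168.0, -0.2, 79.0]
ft_force: [11.3, -3.1, -1.7]
width: 0.2
t 12.4 edge [-85.2   0.2  96.5] far [ 81.1   0.3 131.9] yaw/slant/roll [ 0.05 12.03  0.22] Fbox [11.7 -0.9 -1.7] w 0.2
t 12.4 tcp [0.5304 0.1814 0.1335] rpy [167.97  -0.21  78.98] F [11.3 -3.1 -1.7] w 0.2
shift now-axes [-0.2 -4.   4.5] shift target-axes [-0.2 -3.8  4.7] turn [ 0.053 -0.004  0.001]
t 12.4 tcp [0.5304 0.1814 0.1335] rpy [167.97  -0.21  78.98] F [11.3 -3.1 -1.7] w 0.2
shift now-axes [-0.2 -6.6  7.2] shift target-axes [-0.2 -5.9  7.8] turn [ 0.088 -0.004  0.001]
```

```bash
python3 -m creep '[[[0,-1.4,1,0.013,0,0,0],[0,-1.4,1,0.013,0,0,0],[0,-1.4,1,0.013,0,0,0],[0,-1.4,1,0.013,0,0,0],[0,0,0,0,0,0,0],[0,0,0,0,0,0,0]]]'
python3 -c "
from h import *
where();plan(-93.5,96,8);plan(-95,96,6);plan(-95,96,3)"
```

```text
t: 13.15
tcp_pos: [0.5271, 0.1823, 0.129]
ee_rot: [170.8, -0.2, 79.0]
ft_force: [14.4, -5.3, 0.4]
width: 0.201
t 13.15 edge [-90.4   0.3  96.4] far [ 77.4   0.5 123.6] yaw/slant/roll [0.07 9.2  0.25] Fbox [15.2 -2.4  0.4] w 0.201
t 13.15 tcp [0.5271 0.1823 0.129 ] rpy [170.8   -0.25  79.  ] F [14.4 -5.3  0.4] w 0.201
shift now-axes [-0.3 -2.8  1.9] shift target-axes [-0.3 -2.8  2. ] turn [ 0.021 -0.005  0.001]
t 13.15 tcp [0.5271 0.1823 0.129 ] rpy [170.8   -0.25  79.  ] F [14.4 -5.3  0.4] w 0.201
shift now-axes [-0.3 -3.8  5. ] shift target-axes [-0.3 -3.5  5.2] turn [ 0.056 -0.005  0.001]
t 13.15 tcp [0.5271 0.1823 0.129 ] rpy [170.8   -0.25  79.  ] F [14.4 -5.3  0.4] w 0.201
shift now-axes [-0.4 -3.3 10.1] shift target-axes [-0.3 -2.2 10.4] turn [ 0.108 -0.005  0.001]
```

```bash
python3 -m creep '[[[-0.3,-1.2,0.6,0.005,-0.002,0,0],[0,-1.2,0.6,0.005,-0.002,0,0],[0,-1.1,0.5,0.005,0,0,0],[0,0,0,0,0,0,0],[0,0,0,0,0,0,0]]]'
python3 -c "
from h import *
where();plan(-94,95.5,6);plan(-94,95.5,3)"
```

```text
t: 13.78
tcp_pos: [0.5249, 0.1827, 0.1275]
ee_rot: [171.5, -0.1, 79.0]
ft_force: [16.5, -7.6, 3.2]
width: 0.198
t 13.78 edge [-93.    0.3  96.1] far [ 75.1   0.5 121.1] yaw/slant/roll [0.07 8.46 0.07] Fbox [17.6 -4.2  3.2] w 0.198
t 13.78 tcp [0.5249 0.1827 0.1275] rpy [ 1.7154e+02 -7.0000e-02  7.8970e+01] F [16.5 -7.6  3.2] w 0.198
shift now-axes [-0.4 -0.4  4.6] shift target-axes [-0.4 -0.2  4.6] turn [ 0.043 -0.001  0.001]
t 13.78 tcp [0.5249 0.1827 0.1275] rpy [ 1.7154e+02 -7.0000e-02  7.8970e+01] F [16.5 -7.6  3.2] w 0.198
shift now-axes [-0.4  0.2  9.6] shift target-axes [-0.4  1.1  9.5] turn [ 0.095 -0.001  0.001]
```

```bash
python3 -m creep '[[[-0.5,-0.2,1.5,0.016,0,0,0],[-0.5,-0.2,1.5,0.016,0,0,0],[0,-0.2,1.5,0.016,0,0,0],[0,-0.1,1.5,0.016,0,0,0],[0,0,0,0,0,0,0],[0,0,0,0,0,0,0]]]'
python3 -c "
from h import *
where();plan(-94,96,2);plan(-94,96,0)"
```

```text
t: 14.52
tcp_pos: [0.5256, 0.1822, 0.1216]
ee_rot: [175.1, -0.2, 78.9]
ft_force: [16.6, -3.1, 2.6]
width: 0.197
t 14.53 edge [-94.   0.  96.] far [7.540e+01 1.000e-01 1.105e+02] yaw/slant/roll [0.03 4.9  0.16] Fbox [16.9  0.2  2.6] w 0.197
t 14.53 tcp [0.5256 0.1822 0.1216] rpy [ 1.751e+02 -1.600e-01  7.893e+01] F [16.6 -3.1  2.6] w 0.197
shift now-axes [-0.   0.8  4.8] shift target-axes [-0.   1.   4.7] turn [ 0.051 -0.003  0.001]
t 14.53 tcp [0.5256 0.1822 0.1216] rpy [ 1.751e+02 -1.600e-01  7.893e+01] F [16.6 -3.1  2.6] w 0.197
shift now-axes [-0.   1.2  8.1] shift target-axes [-0.   1.9  8. ] turn [ 0.085 -0.003  0.001]
```

```bash
python3 -m creep '[[[0,0.2,1.6,0.017,-0.001,0,0],[0,0.2,1.6,0.017,-0.001,0,0],[0,0.2,1.6,0.017,-0.001,0,0],[0,0.3,1.6,0.017,0,0,0],[0,0.3,1.2,0.015,0,0,0],[0,0,0,0,0,0,0],[0,0,0,0,0,0,0]]]'
python3 -c "
from h import *
where();plan(-94,95.5,0)"
```

```text
t: 15.4
tcp_pos: [0.5271, 0.1818, 0.1137]
ee_rot: [179.8, 0.0, 78.9]
ft_force: [16.9, -3.1, 2.0]
width: 0.197
t 15.4 edge [-94.2  -0.1  95.9] far [75.8 -0.1 96.3] yaw/slant/roll [-0.    0.16 -0.02] Fbox [17.2  0.2  2. ] w 0.197
t 15.4 tcp [0.5271 0.1818 0.1137] rpy [1.7984e+02 2.0000e-02 7.8880e+01] F [16.9 -3.1  2. ] w 0.197
shift now-axes [0.1 0.3 0.6] shift target-axes [0.1 0.3 0.6] turn [ 0.003  0.    -0.   ]
```

```bash
python3 -m creep '[[[0,0,0.5,0.003,0,0,0],[0,1.2,0,0,0,0,0],[0,1.5,0,0,0,0,0],[0,1.5,0,0,0,0,0],[0,1.5,0,0,0,0,0],[0,1.5,0,0,0,0,0],[0,0,0,0,0,0,0],[0,0,0,0,0,0,0]]]'
python3 -c "
from h import *
where()"
```

```text
t: 16.4
tcp_pos: [0.533, 0.1806, 0.113]
ee_rot: [-179.9, 0.0, 78.9]
ft_force: [13.3, -0.4, 4.5]
width: 0.194
t 16.4 edge [-88.3  -0.2  95.7] far [81.7 -0.2 95.3] yaw/slant/roll [-0.02 -0.14 -0.05] Fbox [13.1  2.2  4.5] w 0.194
```

```bash
python3 -m creep '[[[0,1.5,0,0,0,0,0],[0,1.5,0,0,0,0,0],[0,1.5,0,0,0,0,0],[0,1,0,0,0,0,0],[0,1,0,0,0,0,0],[0,0,0,0,0,0,0],[0,0,0,0,0,0,0]]]'
python3 -c "
from h import *
where()"
```

```text
t: 17.27
tcp_pos: [0.5376, 0.1795, 0.1129]
ee_rot: [-179.7, 0.1, 78.9]
ft_force: [5.6, 1.3, 10.0]
width: 0.198
t 17.27 edge [-83.6  -0.3  95.8] far [86.4 -0.4 94.9] yaw/slant/roll [-0.02 -0.32 -0.09] Fbox [ 5.3  2.4 10. ] w 0.198
```

```bash
python3 -m creep '[[[0,0.5,-0.5,0,0,0,0],[0,0.5,-0.5,0,0,0,0],[0,0,0,0,0,0,0]]]'
python3 -c "
from h import *
where()"
python3 -m creep '[[[0,0,0,0,0,0,0.35],[0,0,0,0,0,0,0.5],[0,0,0,0,0,0,0.8],[0,0,0,0,0,0,0.8],[0,0,0,0,0,0,0.8]]]'
python3 -c "
from h import *
where()"
```

```text
t: 17.65
tcp_pos: [0.5384, 0.1792, 0.1129]
ee_rot: [-179.7, 0.1, 78.9]
ft_force: [7.8, 1.6, 1.5]
width: 0.199
t 17.65 edge [-82.8  -0.5  95.9] far [87.2 -0.6 94.9] yaw/slant/roll [-0.03 -0.34 -0.1 ] Fbox [7.3 3.1 1.5] w 0.199
t: 18.27
tcp_pos: [0.5336, 0.1778, 0.1109]
ee_rot: [-179.1, 0.4, 78.8]
ft_force: [0.3, 0.4, -0.3]
width: 0.798
t 18.27 edge [-87.4  -2.9  94.7] far [82.6 -3.  92.1] yaw/slant/roll [-0.04 -0.88 -0.41] Fbox [ 0.2  0.4 -0.3] w 0.798
```

```bash
python3 -m creep '[[[0,0,-8,0,0,0,0.8],[0,0,-15,0,0,0,0.8],[0,0,-25,0,0,0,0.8],[0,0,-40,0,0,0,0.8],[0,0,-50,0,0,0,0.8],[0,0,-50,0,0,0,0.8],[0,0,0,0,0,0,0.8]]]'
python3 -m creep '[[[50,-40,0,0,0,0,0.8],[50,-40,0,0,0,0,0.8],[50,-40,0,0,0,0,0.8],[50,-30,0,0,0,0,0.8],[50,0,0,0,0,0,0.8],[50,0,0,0,0,0,0.8],[50,0,0,0,0,0,0.8],[0,0,0,0,0,0,0.8]]]'
python3 - <<'E'
from h import *
def ov(d,x0,y0,w,h,k,fs):
    im=cv2.resize(d["image"][y0:y0+h,x0:x0+w,::-1],None,fx=k,fy=k,interpolation=2)
    for P,c in fs: cv2.polylines(im,[((proj(d,P)-[x0,y0]+.4)*k*16).astype(np.int32)],True,c,1,cv2.LINE_AA,4)
    return im
rect=lambda x0,x1,y,z:T(BOX)([(x0,-y,z),(x1,-y,z),(x1,y,z),(x0,y,z)])
t=bot.get_image("top");s=bot.get_image("side")
cv2.imwrite("pics/t_end.png",t["image"][...,::-1])
fs=[(rect(3,21,40,141),(0,255,0))]
A=ov(t,240,170,80,75,5,fs);B=ov(s,210,120,110,100,5,fs)
W=np.zeros((500,960,3),np.uint8);W[:375,:400]=A;W[:,400:950]=B;cv2.imwrite("pics/end.png",cv2.resize(W[:,:950],(800,421)))
# bystander change
a=cv2.imread("pics/side0.png").astype(int);d=np.abs(a-s["image"][...,::-1]).max(2)>45
n,l,st,c=cv2.connectedComponentsWithStats(d.astype(np.uint8)); print([tuple(x) for x in st[1:] if x[4]>25])
E
```

```text
t: 19.15
tcp_pos: [0.5392, 0.1792, 0.3048]
ee_rot: [-179.6, 0.1, 78.8]
ft_force: [0.7, 0.0, -1.0]
width: 0.799
t: 20.15
tcp_pos: [0.4589, 0.5494, 0.2974]
ee_rot: [-179.1, 0.4, 79.0]
ft_force: [0.0, 0.2, 0.5]
width: 0.805
[(np.int32(0), np.int32(0), np.int32(9), np.int32(48), np.int32(259)), (np.int32(8), np.int32(0), np.int32(15), np.int32(148), np.int32(1296)), (np.int32(41), np.int32(0), np.int32(38), np.int32(137), np.int32(1331)), (np.int32(220), np.int32(3), np.int32(15), np.int32(7), np.int32(57)), (np.int32(146), np.int32(7), np.int32(31), np.int32(25), np.int32(546)), (np.int32(214), np.int32(11), np.int32(42), np.int32(45), np.int32(780)), (np.int32(157), np.int32(34), np.int32(18), np.int32(5), np.int32(50)), (np.int32(156), np.int32(37), np.int32(27), np.int32(50), np.int32(382)), (np.int32(0), np.int32(52), np.int32(7), np.int32(16), np.int32(36)), (np.int32(175), np.int32(57), np.int32(9), np.int32(11), np.int32(45)), (np.int32(0), np.int32(73), np.int32(6), np.int32(20), np.int32(46)), (np.int32(12), np.int32(148), np.int32(5), np.int32(10), np.int32(27)), (np.int32(271), np.int32(149), np.int32(43), np.int32(31), np.int32(840)), (np.int32(247), np.int32(151), np.int32(18), np.int32(29), np.int32(361)), (np.int32(104), np.int32(158), np.int32(23), np.int32(24), np.int32(175)), (np.int32(242), np.int32(167), np.int32(3), np.int32(12), np.int32(27)), (np.int32(84), np.int32(171), np.int32(20), np.int32(39), np.int32(392)), (np.int32(249), np.int32(215), np.int32(10), np.int32(13), np.int32(61)), (np.int32(215), np.int32(238), np.int32(102), np.int32(162), np.int32(7089)), (np.int32(314), np.int32(252), np.int32(70), np.int32(68), np.int32(2736))]
```

View pics/end.png

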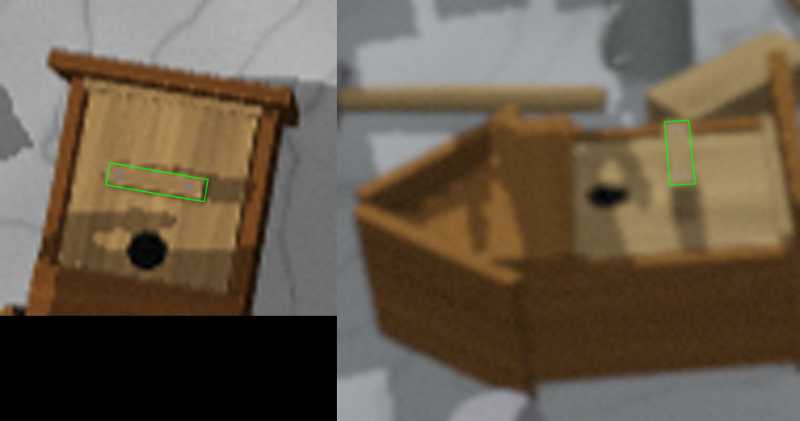

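The final view shows the panel flat between the cheeks. The batten lies on its predicted home outline in both cameras, with the strip at the board end and the lip covering the hole end. The gripper is clear, so I'm handing in.

```bash
python3 -c "
from rig import bot
print(bot.sense()['ft_force'].round(1)); print(bot.finish_job())"
```

```text
[-0.2  0.7  0.4]
the job is handed in; nothing more can be done
None
```

The panel is in the nest box, lying flat in its seat under both the lip and the strip, and the gripper has let go. I handed the job in at about 20 s.

**What I did:** I gripped the panel by its batten and lowered it at a 25° slant, then slid the hole end under the lip. I pushed the bar back about 16 mm while swinging the other end down inside the landing board. The push peaked at about 17 N, below the 20 N expected at the bar's stop. I then let the bar slide the panel under the strip, opened the gripper and moved the arm clear.

**Last checks:**
- **Position:** the batten lay on its predicted home outline in both cameras. Just before release, the arm reading put the panel's hole end at x = -82.8 mm and the other end at 87.2 mm, against -83 and 87 mm when home. It was flat to within about 0.3°.
- **Forces:** about 0 N on the tool after release.
- **Disagreements:** the two cameras differed by 2–3 mm and about 1.4° on the box position, so I used a blend weighted towards the top camera. There were brief sideways forces of 3–4 N during the push, perhaps light contact with a side cheek, and I eased the panel over by 1–1.5 mm each time.
- **Not fully checked:** a before/after comparison of the side view showed changes I put down to the arm, its shadow and the moved panel, including a small patch near the jar. I did not check each bystander one by one.

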